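# Clip the needlework tools before the duster and give them a full blast

### The arm

A 6-joint arm with a two-finger parallel gripper is mounted at the origin on the work surface. World frame = base frame: x ahead of the robot, y to its left, z up, the work surface at z = 0. Lengths are in m, angles in rad, forces in N, time in s.
With the tool pointing down it reaches from about 0.3 to 0.775 m from the base axis. Payload 14.6 kg.
Tool frame: the origin (TCP) lies on the mounting face of the last link; the fingertips stand 173 mm ahead of it and the grasp point (between the pads) lies 155 mm ahead of it; z points along the fingers, y is the line along which they close (so a half turn about z gives the same grasp; the last joint's range is limited). The gripper opens to 85 mm and grips with 20 to 120 N. Pads are 22 mm wide; open, the fingers measure 114 mm over their backs; the gripper's body (76 mm by 85 mm) begins 54 mm behind the grasp point. The pads swing forward as they close: fully open they stand 13 mm farther back than shut.
Start: joints at [-1.223, 0.3, 1.521, -0, 1.321, -0.067], TCP at [0.222, -0.503, 0.405] pointing down, gripper open.
Joint ranges: [-3.03, 3.03], [-0.79, 2.21], [0.23, 2.52], [-1.04, 4.18], [0, 3.07], [-2.55, 2.55]. Speed limits (rad/s): [2.22, 2.22, 2.57, 3.14, 3.14, 3.14].

### API

Orientations are given as a unit quaternion [w, x, y, z].
In Python, from rig import manip gives the robot as it stands. The module is installed in compiled form; this text tells all that it offers.
- The arm moves only by the shell command python3 -m jog 'ROWS' [FORCE]. ROWS is JSON, a list of rows, each an object with "delta_pos": the shift along the world's x, y, z in mm, a list of three; "turn": the turn, a rotation vector about the world's x, y, z in rad, a list of three; "jaw": the closure, from -1 (fully open) to 1 (shut). In form: [{"delta_pos": [dx, dy, dz], "turn": [ax, ay, az], "jaw": jaw}, ...]. A call has 1 to 12 rows; each row is the pose to reach, as a shift and turn from the pose commanded when the call began; what a row does not reach only later rows make up. A row lasts 1/12 s, in which the tool goes at most 41.7 mm and 7.16 degrees, less where a joint would pass 70% of its speed; a pose out of reach is approached as far as the arm can. A call with a gripper value outside its range is refused whole. The fingers move at their own pace and stop on an object; FORCE is the grip in N (left out, the last holds). Time passes only in rows, so rows that repeat a pose let the fingers close. It gives the time, the measured TCP pose, the force, the opening and the grip force at its end, in the units of the state.
- manip.read_state(): the state, without advancing time (a new reading comes with each control period).
- manip.snapshot(name): name is "scene" or "top" or "wrist"; returns the picture (480x640x3 uint8, red, green, blue); there is no depth.
- manip.calibration(name): a dict with "fx", "fy", "cx", "cy" (pixels), "k1" (the pictures are not rectified: a ray, as slopes to the right and down, at radius r is drawn at 1 + k1 r^2 times it, then the intrinsics apply), "T" (4x4, takes a point from camera to world coordinates). Camera axes: x right, y down, z forward; pixel columns grow to the right and rows downward; lengths in m; the calibration is good to about 2 mm. A picture is of the moment at which its call begins: read the wrist's pose just before it. calibration takes no time and is no camera call; for the wrist camera it gives the pose at the moment of the call.
- manip.finish_job(): hands the job in; it is judged then, once.
The state is a dict: "time": time; "q": joint angles; "qd": joint speeds; "joint_efforts": joint torques, N m; "tool_pos": TCP position; "eef_rot": TCP orientation; "ft_force": force on the tool from outside, world axes, zero at the start; "ft_torque": the same for the moment, N m; "width": finger opening in m; "gripper_force": force on a finger pad.
Only numpy, scipy, OpenCV 4.12 (cv2) and the standard library are available. Lean on these libraries where they do the work, as an engineer would, in place of code of your own. Each camera call takes 0.05 s, during which the arm holds its last target. There are 200 camera calls.

### The job

Blow the lint off the two needlework tools: snap the dusting brush and the hand magnifier by their handles fully down into the two places of the clip rack, one tool to a place, with their heads on the duster nozzle's side. Then squeeze the duster's trigger past its first pressure point right into the second stage (full blast), keep it there for about two seconds and let the trigger go, leaving both tools in their clips and the cone of thread, jar and clear case undisturbed.

Things in the scene. Friction and masses are not known exactly. Their poses are not given: they have to be found in the camera images.
- station: Fixed grey board, 12 mm thick, x -160 to 90, y -100 to 100 mm plus x -160 to -40, y 100 to 285, with the duster and a row (along y) of two tool places at y +50 and -50. A clipped tool lies along x, its head to -x (nozzle side). Each place has two spring clips at x -32 and +32 mm (14 mm wide, white flared jaws up to 78 mm high); between them nothing is above 22 mm. Origin: on the table under the rack's middle, z up.
- seat_near (a point): Tool place next to the duster: where a handle's middle (on its axis) is when fully snapped in, 55 mm above the table, midway between its two clips. Axes as the station's. Push the handle straight down: the jaws' lips stand 13 mm apart, and resist it from about 15 to 8 mm above the seat with 6 to 8 N for both clips together; then it snaps down on to its saddles.
- seat_far (a point): The other tool place, 100 mm from seat_near towards the station's -y; otherwise the same. Either tool may go in either place.
- brush: Loose dusting brush, 183 mm long, about 90 g: round wooden handle 18 mm across, 110 mm long (x -55 to 55 mm), then a steel ferrule and a flat dark bristle head 40 mm wide, 18 mm thick, at -x out to -128 mm. Origin: middle of the handle on its axis. Starts flat on the table (origin 9 mm high, z up), head roughly towards the robot.
- brush_head (a point): Middle of the brush's head, 100 mm from the handle's middle.
- magnifier: Loose hand magnifier, 194 mm long, about 120 g: round wooden handle 18 mm across, 110 mm long (x -55 to 55 mm), and a round framed lens 76 mm across, 18 mm thick, at -x out to -139 mm. Origin: middle of the handle on its axis; centre of mass 37 mm from it towards the lens. Starts flat on the table (origin 9 mm high, z up), lens roughly towards the robot.
- magnifier_head (a point): Centre of the magnifier's lens, 101 mm from the handle's middle.
- duster: Two-speed air duster fixed in its stand, leaning 35 degrees from vertical. Origin: nozzle tip, low, aimed across the clip row. z runs up the body to the handle's free end (z 237 mm), y square out on the trigger side (outward, down), x level. Handle 26 mm square (x, y -13 to 13 mm) from z 140 mm up, end cap 28 mm; below it, z 68 to 140, housing and clamp up to 56 mm across.
- squeeze_point (a point): On the duster's handle at its y 4.5, z 205 mm: midway between the handle's bare back (y -13) and the trigger's outer face when fully squeezed (y 22). Axes as the duster's. To squeeze, the fingers point along -z (down the handle from its free end, 32 mm away) and close along y.
- trigger_face (a point): On the outer face of the trigger, a black bar 62 mm long, 20 mm wide along the handle's underside (duster z 167 to 229 mm). The face starts at duster y 36 mm: handle and trigger together measure 49 mm when free, 42 mm at the pressure point, 35 mm fully squeezed.
- first_stage (a joint): The trigger's first-stage travel in m: 0 free, 0.007 taken up (the pressure point). Spring: 1 N at the start, 3 N at the end. Springs back when let go.
- second_stage (a joint): The trigger's further travel in m: 0 up to the pressure point, 0.007 when fully squeezed (full blast). It begins to give only at about 9 N and takes about 13 N at the end. Springs back when let go.
- thread_cone: Bystander: cone of dark red thread, 68 mm across, 100 mm tall; origin at its foot.
- button_jar: Bystander: glass jar, 66 mm across, 80 mm tall; origin at its foot.
- clear_case: Bystander: closed clear plastic case, 70 x 110 x 26 mm; origin at the middle of its underside.
Mind the look-alikes: they are no part of the job. Leave any turquoise look-alike of the brush alone.

How it is judged:
On the way, in this order (a step that is already met when the one before it is completed fails the run):
1. one tool is snapped fully into a place, head on the nozzle's side ((((x of brush in the frame of seat_near between -0.02 and 0.02 m and y of brush in the frame of seat_near between -0.004 and 0.004 m and z of brush in the frame of seat_near between -0.004 and 0.004 m and angle between the x axis of brush and the x axis of station, either way round below 0.1 rad and x of brush_head in the frame of seat_near below -0.06 m) or (x of brush in the frame of seat_far between -0.02 and 0.02 m and y of brush in the frame of seat_far between -0.004 and 0.004 m and z of brush in the frame of seat_far between -0.004 and 0.004 m and angle between the x axis of brush and the x axis of station, either way round below 0.1 rad and x of brush_head in the frame of seat_far below -0.06 m)) or ((x of magnifier in the frame of seat_near between -0.02 and 0.02 m and y of magnifier in the frame of seat_near between -0.004 and 0.004 m and z of magnifier in the frame of seat_near between -0.004 and 0.004 m and angle between the x axis of magnifier and the x axis of station, either way round below 0.1 rad and x of magnifier_head in the frame of seat_near below -0.06 m) or (x of magnifier in the frame of seat_far between -0.02 and 0.02 m and y of magnifier in the frame of seat_far between -0.004 and 0.004 m and z of magnifier in the frame of seat_far between -0.004 and 0.004 m and angle between the x axis of magnifier and the x axis of station, either way round below 0.1 rad and x of magnifier_head in the frame of seat_far below -0.06 m)))), for 0.2 s.
2. both tools are snapped fully into the two places, heads on the nozzle's side (((x of brush in the frame of seat_near between -0.02 and 0.02 m and y of brush in the frame of seat_near between -0.004 and 0.004 m and z of brush in the frame of seat_near between -0.004 and 0.004 m and angle between the x axis of brush and the x axis of station, either way round below 0.1 rad and x of brush_head in the frame of seat_near below -0.06 m) or (x of brush in the frame of seat_far between -0.02 and 0.02 m and y of brush in the frame of seat_far between -0.004 and 0.004 m and z of brush in the frame of seat_far between -0.004 and 0.004 m and angle between the x axis of brush and the x axis of station, either way round below 0.1 rad and x of brush_head in the frame of seat_far below -0.06 m)) and ((x of magnifier in the frame of seat_near between -0.02 and 0.02 m and y of magnifier in the frame of seat_near between -0.004 and 0.004 m and z of magnifier in the frame of seat_near between -0.004 and 0.004 m and angle between the x axis of magnifier and the x axis of station, either way round below 0.1 rad and x of magnifier_head in the frame of seat_near below -0.06 m) or (x of magnifier in the frame of seat_far between -0.02 and 0.02 m and y of magnifier in the frame of seat_far between -0.004 and 0.004 m and z of magnifier in the frame of seat_far between -0.004 and 0.004 m and angle between the x axis of magnifier and the x axis of station, either way round below 0.1 rad and x of magnifier_head in the frame of seat_far below -0.06 m))), for 0.2 s.
3. with both tools clipped, the trigger is past its pressure point and in the second stage (first_stage above 5 mm, second_stage above 4 mm) for 1 s on end (all of step 2 and value of joint first_stage above 0.005 m and value of joint second_stage above 0.004 m), for 1 s.
4. the trigger is let go and has sprung back, both tools still clipped (all of step 2 and value of joint first_stage below 0.002 m and value of joint second_stage below 0.001 m), for 0.2 s.
At the end, for the whole second after the job is handed in: Brush and magnifier each lie in their own place of the clip rack: handle's middle within 20 mm along, 4 mm across and in height of the seat point, within 0.1 rad of the station's x, head on the nozzle's side, at rest; trigger sprung back (first_stage under 2 mm, second_stage under 1 mm) (all of step 4 and linear speed of each of brush, magnifier below 0.02 m/s); the robot touches nothing.
It fails at once if a bystander is pushed more than 30 mm or tipped over (distance of any of thread_cone, button_jar, clear_case from where it was at the start of the episode above 0.03 m or angle between any of thread_cone, button_jar, clear_case's own z axis and vertical above 0.5 rad).
It also fails if it takes over 72 s, if anything falls off the work surface, if the arm or the gripper's body presses on something with over 40 N, if the wrist force passes 120 N, or if a joint passes its speed limit or range.

## Working session

There is one attempt and no reset: what is moved stays moved. The work goes in short steps, Python scripts to look and compute and a shell command to move; the robot and the scene stay as the last step left them, time stands still between calls to the robot, and variables do not carry over. Pictures are saved under pics/ and viewed, at most 10 in all, crops included, and the job is handed in when it is done.

```bash
mkdir -p pics; cat > h.py <<'E'
import numpy as np, cv2
from rig import manip
from scipy.spatial.transform import Rotation as R
def ray(c,u,v):
    x,y=(u-c['cx'])/c['fx'],(v-c['cy'])/c['fy']
    a,b=x,y
    for _ in range(30):
        s=1+c['k1']*(a*a+b*b); a,b=x/s,y/s
    T=np.array(c['T']); return T[:3,3],T[:3,:3]@np.array([a,b,1.])
def plane(c,u,v,z):
    o,d=ray(c,u,v); return o+d*(z-o[2])/d[2]
def proj(c,p):
    T=np.array(c['T']); q=T[:3,:3].T@(np.asarray(p)-T[:3,3]); a,b=q[0]/q[2],q[1]/q[2]
    s=1+c['k1']*(a*a+b*b); return np.array([c['fx']*a*s+c['cx'],c['fy']*b*s+c['cy']])
def tri(l):
    A=np.zeros((3,3));B=np.zeros(3)
    for c,u,v in l:
        o,d=ray(c,u,v); d=d/np.linalg.norm(d); P=np.eye(3)-np.outer(d,d); A+=P;B+=P@o
    return np.linalg.solve(A,B)
def save(n,img): cv2.imwrite('pics/'+n+'.png',img[:,:,::-1])
E
python3 - <<'E'
from h import *
s=manip.read_state(); print({k:np.round(v,3) for k,v in s.items()})
for n in ['top','scene']:
    im=manip.snapshot(n); np.save(n,im); save(n+'1',im); c=manip.calibration(n); print(n,c['fx'],c['k1'],np.round(c['T'],3).tolist())
E
```

```text
{'time': np.float64(0.0), 'q': array([-1.223,  0.3  ,  1.522,  0.   ,  1.321, -0.067]), 'qd': array([-0.   , -0.003,  0.001,  0.   , -0.   , -0.   ]), 'joint_efforts': array([-2.0000e-03, -5.4350e+01, -3.6179e+01, -0.0000e+00,  4.0000e-03,
       -0.0000e+00]), 'tool_pos': array([ 0.222, -0.503,  0.404]), 'eef_rot': array([-0.001,  0.979,  0.206, -0.   ]), 'ft_force': array([ 0.722, -0.052, -0.408]), 'ft_torque': array([-0.016, -0.001, -0.053]), 'gripper_force': np.float64(0.0), 'width': np.float64(0.085)}
top 539.2517600006623 -0.14125793011092802 [[-0.027, -0.99, 0.141, 0.263], [-1.0, 0.027, -0.003, -0.063], [-0.001, -0.141, -0.99, 1.557], [0.0, 0.0, 0.0, 1.0]]
scene 466.6022833681611 -0.03175231651936953 [[-0.82, 0.331, -0.467, 0.986], [0.572, 0.445, -0.69, 0.707], [-0.021, -0.832, -0.554, 0.777], [0.0, 0.0, 0.0, 1.0]]
```

View pics/top1.png

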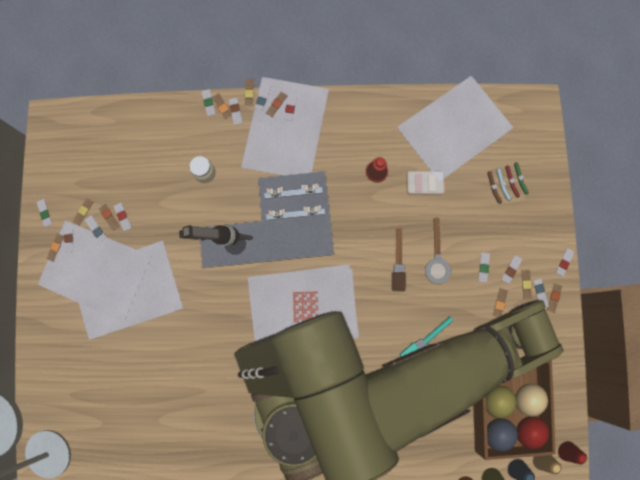

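View pics/scene1.png

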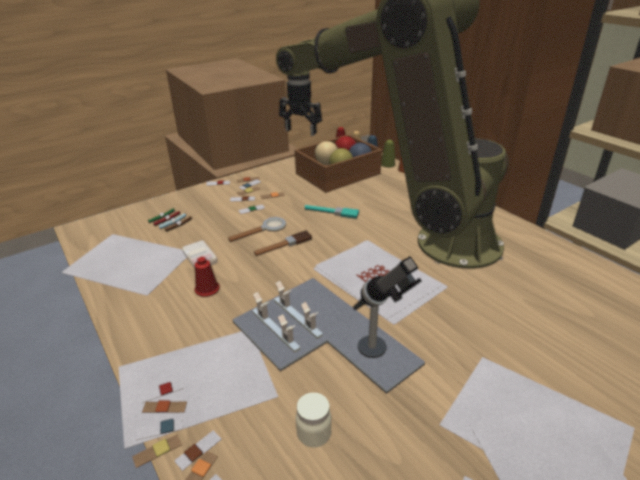

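The top view shows the brush with handle at (398,245) and head at (399,280). The magnifier has its handle at (437,235) and lens at (438,270). The turquoise look-alike is at (428,337). The clips are near (275,190), (318,188), (278,213) and (318,210), the duster handle end is near (183,233), and the cone is at (377,170). The dark-bristled brush with the wooden handle at (398,260) fits the description; the turquoise one doesn't.

```bash
python3 - <<'E'
from h import *
c=manip.calibration('top'); im=np.load('top.npy')
hsv=cv2.cvtColor(im,cv2.COLOR_RGB2HSV)
# board mask
m=((hsv[...,1]<60)&(hsv[...,2]<125)).astype(np.uint8); m[:150]=0;m[300:]=0;m[:,:190]=0;m[:,345:]=0
n,l,st,ce=cv2.connectedComponentsWithStats(m); k=1+st[1:,4].argmax(); print(st[k])
cn=max(cv2.findContours((l==k).astype(np.uint8),0,2)[0],key=cv2.contourArea)
ap=cv2.approxPolyDP(cn,5,True)[:,0]
for p in ap: print(p,np.round(plane(c,*p,0.012),3))
for nm,p,z in [('brush h',(398.5,247),.009),('brush head',(399,280),.009),('mag h',(436.5,236),.009),('lens',(438,270),.009),('cl',(275,190),.07),('cl',(318,188),.07),('cl',(278,213),.07),('cl',(318,210),.07),('tip?',(250,237),.03),('end',(183,233),.22),('cone',(377,168),.05),('case',(426,182),.02),('jar',(202,168),.04)]:
    print(nm,np.round(plane(c,*p,z),3))
big=cv2.resize(im[160:310,170:470],(800,400),interpolation=cv2.INTER_CUBIC); save('crop1',big)
E
```

```text
[ 190  172  143   95 7108]
[324 173] [ 0.689 -0.093  0.012]
[260 178] [0.68  0.096 0.012]
[261 222] [0.547 0.095 0.012]
[190 226] [0.542 0.304 0.012]
[190 237] [0.509 0.304 0.012]
[202 245] [0.484 0.268 0.012]
[203 266] [0.423 0.265 0.012]
[331 254] [ 0.448 -0.106  0.012]
brush h [ 0.463 -0.303  0.009]
brush head [ 0.367 -0.3    0.009]
mag h [ 0.493 -0.417  0.009]
lens [ 0.393 -0.415  0.009]
cl [0.628 0.048 0.07 ]
cl [ 0.63  -0.074  0.07 ]
cl [0.561 0.041 0.07 ]
cl [ 0.566 -0.072  0.07 ]
tip? [0.501 0.125 0.03 ]
end [0.487 0.272 0.22 ]
cone [ 0.69  -0.246  0.05 ]
case [ 0.653 -0.393  0.02 ]
jar [0.708 0.264 0.04 ]
```

View pics/crop1.png

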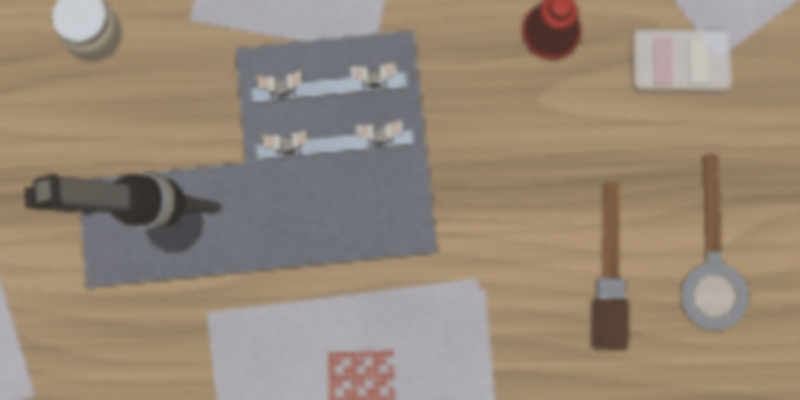

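Top crop: the wooden brush at crop (610,265) and the magnifier at (713,240) are confirmed. I'm moving over the brush.

```bash
python3 -m jog '[{"delta_pos":[238,180,-84],"turn":[0,0,-0.447],"jaw":-1},{"delta_pos":[238,180,-84],"turn":[0,0,-0.447],"jaw":-1},{"delta_pos":[238,180,-84],"turn":[0,0,-0.447],"jaw":-1},{"delta_pos":[238,180,-84],"turn":[0,0,-0.447],"jaw":-1},{"delta_pos":[238,180,-84],"turn":[0,0,-0.447],"jaw":-1},{"delta_pos":[238,180,-84],"turn":[0,0,-0.447],"jaw":-1},{"delta_pos":[238,180,-84],"turn":[0,0,-0.447],"jaw":-1},{"delta_pos":[238,180,-84],"turn":[0,0,-0.447],"jaw":-1},{"delta_pos":[238,180,-84],"turn":[0,0,-0.447],"jaw":-1},{"delta_pos":[238,180,-84],"turn":[0,0,-0.447],"jaw":-1}]' 60
python3 - <<'E'
from h import *
s=manip.read_state(); c=manip.calibration('wrist'); im=manip.snapshot('wrist'); save('w1',im); np.save('w1',im)
T=np.array(c['T']);print(s['time'],s['tool_pos'],s['eef_rot'],c['fx'],c['k1'],np.round(T,3).tolist())
Rt=R.from_quat(np.roll(s['eef_rot'],-1)).as_matrix(); print(np.round(Rt,3).tolist())
for p in [(.463,-.303,.009),(.367,-.3,.009),(.493,-.417,.009)]: print(proj(c,p))
E
```

```text
time: 0.93
tool_pos: [0.4604, -0.3224, 0.3198]
eef_rot: [-0.0, 1.0, -0.015, -0.001]
ft_force: [-0.5, -0.3, 0.5]
width: 0.0856
gripper_force: 0.0
0.9333 [ 0.46037902 -0.32243876  0.31983108] [-4.72544493e-04  9.99888516e-01 -1.49096554e-02 -6.59295726e-04] 398.91914493553037 -0.09147112782077622 [[-0.03, -0.954, -0.297, 0.536], [-1.0, 0.028, 0.01, -0.324], [-0.001, 0.297, -0.955, 0.288], [0.0, 0.0, 0.0, 1.0]]
[[1.0, -0.03, -0.001], [-0.03, -1.0, 0.001], [-0.001, -0.001, -1.0]]
[293.61283137 220.32023513]
[295.85277256 336.70687189]
[453.02022087 174.87248174]
```

View pics/w1.png

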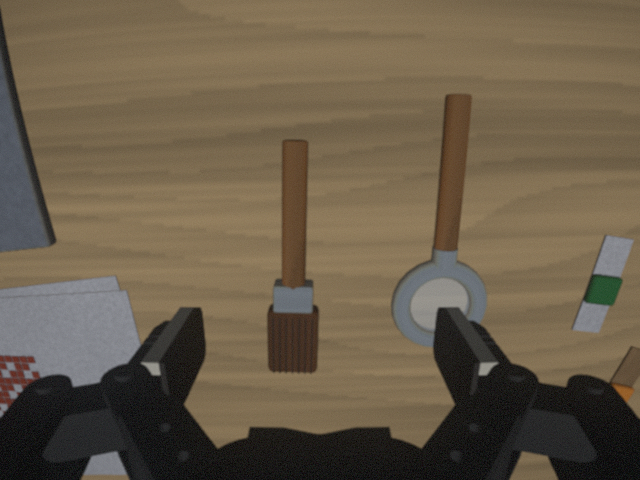

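The wrist view shows the brush handle from (294,141) to (293,287), head at (293,340), and the magnifier handle from (457,96) to (445,250), lens at (440,303).

```bash
cat >> h.py <<'E'
def wood(im,c,roi,z):
    """axis ends of a wooden handle in roi (u0,u1,v0,v1)"""
    hsv=cv2.cvtColor(im,cv2.COLOR_RGB2HSV); m=((hsv[...,0]<13)&(hsv[...,1]>120)&(hsv[...,2]>50)).astype(np.uint8)
    k=np.zeros_like(m);k[roi[2]:roi[3],roi[0]:roi[1]]=1;m*=k
    m=cv2.morphologyEx(m,cv2.MORPH_OPEN,np.ones((5,5)))
    n,l,st,_=cv2.connectedComponentsWithStats(m); b=1+st[1:,4].argmax(); v,u=np.nonzero(l==b)
    print('box',st[b])
    rows=np.arange(v.min()+6,v.max()-5); mid=[u[v==r].mean() for r in rows]
    f=np.polyfit(rows,mid,1); e=[(np.polyval(f,r),r) for r in (v.min()-.5,v.max()+.5)]
    P=[plane(c,*p,z) for p in e]; return P
E
python3 - <<'E'
from h import *
c=manip.calibration('wrist'); im=np.load('w1.npy')
for r in [(265,325,100,300),(420,490,60,262)]:
    a,b=wood(im,c,r,.009); d=(a-b)[:2]; print(np.round([a,b],4).tolist(),np.linalg.norm(d),'mid',np.round((a+b)/2,4),'ang',np.arctan2(d[1],d[0]))
E
```

```text
Traceback (most recent call last):
  File "h.py", line 26, in wood
    n,l,st,_=cv2.connectedComponentsWithStats(m); b=1+st[1:,4].argmax(); v,u=np.nonzero(l==b)
                                                      ~~~~~~~~~~~~~~~^^
ValueError: attempt to get argmax of an empty sequence
```

```bash
python3 - <<'E'
from h import *
im=np.load('w1.npy'); h=cv2.cvtColor(im,cv2.COLOR_RGB2HSV)
print(h[200,280:310:2].tolist()); print(h[170,440:466:3].tolist(), h[280:292:2,293].tolist())
E
```

```text
[[17, 93, 132], [15, 117, 94], [13, 139, 99], [13, 134, 105], [16, 140, 100], [15, 143, 98], [15, 128, 100], [14, 131, 97], [15, 126, 99], [14, 135, 96], [16, 143, 93], [14, 134, 97], [16, 154, 91], [14, 115, 89], [16, 90, 128]]
[[16, 119, 75], [14, 147, 90], [15, 145, 97], [14, 129, 105], [14, 130, 98], [12, 134, 99], [15, 126, 95], [15, 133, 92], [15, 133, 94]] [[15, 122, 88], [15, 125, 88], [13, 127, 92], [14, 138, 87], [13, 66, 93], [110, 20, 114]]
```

```bash
sed -i 's/m=((hsv\[...,0\]<13).*$/m=((cv2.GaussianBlur(hsv[...,1],(5,5),0)>112)\&(hsv[...,2]<116)).astype(np.uint8)/' h.py; python3 - <<'E'
from h import *
c=manip.calibration('wrist'); im=np.load('w1.npy')
for r in [(265,325,100,300),(420,490,60,262)]:
    a,b=wood(im,c,r,.009); d=(a-b)[:2]; print(np.round([a,b],4).tolist(),np.linalg.norm(d),'mid',np.round((a+b)/2,4),'ang',np.arctan2(d[1],d[0]))
E
```

```text
box [ 282  140   26  146 3509]
[[0.5196, -0.3074, 0.009], [0.411, -0.3007, 0.009]] 0.10878122499700946 mid [ 0.4653 -0.304   0.009 ] ang -0.061376486026920626
box [ 434   94   37  155 3801]
[[0.5475, -0.4195, 0.009], [0.4372, -0.4158, 0.009]] 0.11030230191831693 mid [ 0.4924 -0.4176  0.009 ] ang -0.03360800584482786
```

```bash
python3 -m jog '[{"delta_pos":[0,19,-40],"turn":[0,0,-0.031],"jaw":-0.4},{"delta_pos":[0,19,-80],"turn":[0,0,-0.031],"jaw":-0.4},{"delta_pos":[0,19,-115],"turn":[0,0,-0.031],"jaw":-0.4},{"delta_pos":[0,19,-135],"turn":[0,0,-0.031],"jaw":-0.4},{"delta_pos":[0,19,-144.5],"turn":[0,0,-0.031],"jaw":-0.4},{"delta_pos":[0,19,-144.5],"turn":[0,0,-0.031],"jaw":-0.4},{"delta_pos":[0,19,-144.5],"turn":[0,0,-0.031],"jaw":-0.4}]'
python3 -m jog '[{"delta_pos":[0,0,0],"turn":[0,0,0],"jaw":1},{"delta_pos":[0,0,0],"turn":[0,0,0],"jaw":1},{"delta_pos":[0,0,0],"turn":[0,0,0],"jaw":1},{"delta_pos":[0,0,0],"turn":[0,0,0],"jaw":1},{"delta_pos":[0,0,0],"turn":[0,0,0],"jaw":1},{"delta_pos":[0,0,0],"turn":[0,0,0],"jaw":1}]' 80
```

```text
time: 1.57
tool_pos: [0.4595, -0.3052, 0.1773]
eef_rot: [0.0, 0.999, -0.032, 0.0]
ft_force: [-0.6, 0.1, -0.2]
width: 0.0599
gripper_force: 0.0
time: 2.07
tool_pos: [0.4599, -0.3046, 0.1776]
eef_rot: [0.001, 0.999, -0.032, 0.001]
ft_force: [-3.1, 1.8, 9.7]
width: 0.0146
gripper_force: 78.1
```

```bash
python3 -m jog '[{"delta_pos":[0,0,0],"turn":[0,0,0],"jaw":0},{"delta_pos":[0,0,0],"turn":[0,0,0],"jaw":0},{"delta_pos":[0,0,-2],"turn":[0,0,0],"jaw":0},{"delta_pos":[0,0,-2],"turn":[0,0,0],"jaw":0}]'
python3 -m jog '[{"delta_pos":[0,0,0],"turn":[0,0,0],"jaw":1},{"delta_pos":[0,0,0],"turn":[0,0,0],"jaw":1},{"delta_pos":[0,0,0],"turn":[0,0,0],"jaw":1},{"delta_pos":[0,0,0],"turn":[0,0,0],"jaw":1},{"delta_pos":[0,0,0],"turn":[0,0,0],"jaw":1}]' 40
```

```text
time: 2.4
tool_pos: [0.4596, -0.3043, 0.1738]
eef_rot: [-0.0, 1.0, -0.032, -0.0]
ft_force: [0.4, 0.7, -0.4]
width: 0.0427
gripper_force: 0.0
time: 2.82
tool_pos: [0.4597, -0.3043, 0.1742]
eef_rot: [0.0, 1.0, -0.032, 0.0]
ft_force: [0.3, 0.3, 1.1]
width: 0.0163
gripper_force: 39.0
```

```bash
python3 -m jog '[{"delta_pos":[0,0,40],"turn":[0,0,0],"jaw":1},{"delta_pos":[0,0,80],"turn":[0,0,0],"jaw":1},{"delta_pos":[5,20,120],"turn":[0,0,0.05],"jaw":1},{"delta_pos":[15,50,150],"turn":[0,0,0.11],"jaw":1},{"delta_pos":[25,85,170],"turn":[0,0,0.11],"jaw":1},{"delta_pos":[35,120,190],"turn":[0,0,0.11],"jaw":1},{"delta_pos":[45,157,200],"turn":[0,0,0.11],"jaw":1},{"delta_pos":[55,195,210],"turn":[0,0,0.11],"jaw":1},{"delta_pos":[62,232,220],"turn":[0,0,0.11],"jaw":1},{"delta_pos":[70,268,226],"turn":[0,0,0.11],"jaw":1},{"delta_pos":[70,299,226],"turn":[0,0,0.11],"jaw":1},{"delta_pos":[70,299,226],"turn":[0,0,0.11],"jaw":1}]' 60
python3 -m jog '[{"delta_pos":[0,0,0],"turn":[0,0,0],"jaw":1},{"delta_pos":[0,0,0],"turn":[0,0,0],"jaw":1}]'
python3 - <<'E'
from h import *
s=manip.read_state(); c=manip.calibration('wrist'); im=manip.snapshot('wrist'); save('w2',im); np.save('w2',im); np.save('w2T',c['T'])
print(s['tool_pos'],s['eef_rot'],s['ft_force'],s['ft_torque'])
E
```

```text
time: 3.82
tool_pos: [0.5296, -0.001, 0.4004]
eef_rot: [-0.0, 1.0, 0.025, 0.0]
ft_force: [-0.8, 0.0, -1.7]
width: 0.0156
gripper_force: 59.0
time: 3.98
tool_pos: [0.5296, -0.0056, 0.4]
eef_rot: [0.0, 1.0, 0.024, -0.0]
ft_force: [-0.2, -0.9, -1.4]
width: 0.0154
gripper_force: 59.0
[ 0.52958772 -0.00558923  0.39995465] [ 5.18509144e-05  9.99722682e-01  2.35479539e-02 -2.22950325e-04] [-0.21434254 -0.89472897 -1.39831651] [ 0.03655982 -0.00280398 -0.02025878]
```

View pics/w2.png

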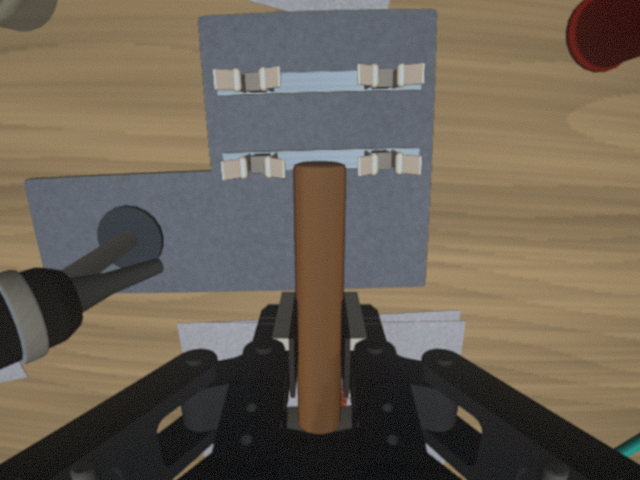

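Wrist view: the brush is held along the tool axis. The jaw pairs are near (227–271,79), (369–411,75), (234–275,167) and (368–411,162). The duster nozzle tip is near (158,267).

```bash
cat > clips.py <<'E'
from h import *
def clips(im,c,boxes,z=.078):
    hsv=cv2.cvtColor(im,cv2.COLOR_RGB2HSV); out=[]
    for b in boxes:
        s=hsv[b[2]:b[3],b[0]:b[1]]
        m=((s[...,2]>135)&((s[...,0]<40)|(s[...,1]<25))).astype(np.uint8)
        m=cv2.morphologyEx(m,cv2.MORPH_OPEN,np.ones((3,3)))
        n,l,st,ce=cv2.connectedComponentsWithStats(m); k=1+np.argsort(-st[1:,4])[:2]
        k=sorted(k,key=lambda i:ce[i][0]); st=st[k]
        u0,u1=st[0,0],st[1,0]+st[1,2]; v=[s_[1]+s_[3]/2+b[2] for s_ in st]
        L=plane(c,u0+b[0]-.5,v[0],z);Rr=plane(c,u1+b[0]-.5,v[1],z)
        print(st[:,:4].tolist(),np.round(L,4),np.round(Rr,4),np.linalg.norm(L-Rr)); out.append((L+Rr)/2)
    return np.array(out)
E
python3 - <<'E'
from clips import *
c=manip.calibration('wrist'); c['T']=np.load('w2T.npy'); im=np.load('w2.npy')
P=clips(im,c,[(205,290,55,105),(350,435,52,100),(212,291,145,185),(350,435,142,182)]); print(np.round(P,4))
o=P.mean(0); dx=(P[0]+P[1]-P[2]-P[3])[:2]/2; dy=(P[0]+P[2]-P[1]-P[3])[:2]/2
print('o',o,np.linalg.norm(dx),np.arctan2(dx[1],dx[0]),np.linalg.norm(dy),np.arctan2(-dy[0],dy[1]))
print('near',(P[0]+P[2])/2,'far',(P[1]+P[3])/2)
hsv=cv2.cvtColor(im,cv2.COLOR_RGB2HSV)
for v in range(175,290,12):
    m=np.nonzero((hsv[v,270:370,1]>125))[0]; print(v,m.min()+270,m.max()+271,end='; ')
# expected level axis projections
s=manip.read_state(); Rt=R.from_quat(np.roll(s['eef_rot'],-1)).as_matrix()
for xx in (60,30):
  for w in(-9,9):
    for z in (160,165,170): print(xx,w,z,proj(c,s['tool_pos']+Rt@np.array([xx,w,z])/1000).round(1))
E
```

```text
[[8, 13, 28, 24], [52, 12, 24, 23]] [0.626  0.0735 0.078 ] [0.6286 0.0263 0.078 ] 0.04720282030608612
[[7, 12, 22, 23], [47, 11, 28, 25]] [ 0.633  -0.0257  0.078 ] [ 0.6358 -0.0727  0.078 ] 0.047063599846099445
[[9, 11, 26, 24], [52, 12, 22, 21]] [0.5651 0.0687 0.078 ] [0.5674 0.0213 0.078 ] 0.04745970122575944
[[7, 12, 22, 22], [46, 10, 26, 23]] [ 0.5716 -0.03    0.078 ] [ 0.5752 -0.0772  0.078 ] 0.047348312449414814
[[ 0.6273  0.0499  0.078 ]
 [ 0.6344 -0.0492  0.078 ]
 [ 0.5662  0.045   0.078 ]
 [ 0.5734 -0.0536  0.078 ]]
o [ 0.60034342 -0.00198903  0.078     ] 0.06118905334972225 0.0764313129856193 0.0990899943419565 0.0724476201001308
near [0.59675714 0.04742601 0.078     ] far [ 0.6039297  -0.05140406  0.078     ]
175 295 345; 187 295 344; 199 295 344; 211 295 344; 223 296 344; 235 296 344; 247 296 343; 259 296 343; 271 296 343; 283 297 343; 60 -9 160 [295.  166.8]
60 -9 165 [295.8 164.9]
60 -9 170 [296.7 163.1]
60 9 160 [351.2 166.9]
60 9 165 [350.1 165. ]
60 9 170 [349.  163.2]
30 -9 160 [296.4 255.2]
30 -9 165 [297.2 250.4]
30 -9 170 [297.9 245.9]
30 9 160 [349.1 255.3]
30 9 165 [348.1 250.5]
30 9 170 [347.2 246. ]
```

```bash
python3 -m jog '[{"delta_pos":[35,26,0],"turn":[0,0,0.027],"jaw":1},{"delta_pos":[67,52,-10],"turn":[0,0,0.027],"jaw":1},{"delta_pos":[67,52,-45],"turn":[0,0,0.027],"jaw":1},{"delta_pos":[67,52,-80],"turn":[0,0,0.027],"jaw":1},{"delta_pos":[67,52,-110],"turn":[0,0,0.027],"jaw":1},{"delta_pos":[67,52,-130],"turn":[0,0,0.027],"jaw":1},{"delta_pos":[67,52,-140],"turn":[0,0,0.027],"jaw":1},{"delta_pos":[67,52,-140],"turn":[0,0,0.027],"jaw":1},{"delta_pos":[67,52,-140],"turn":[0,0,0.027],"jaw":1},{"delta_pos":[67,52,-140],"turn":[0,0,0.027],"jaw":1}]' 80
python3 - <<'E'
from h import *
s=manip.read_state(); c=manip.calibration('wrist'); im=manip.snapshot('wrist'); save('w3',im)
print(s['tool_pos'],s['eef_rot'],s['ft_force'])
E
```

```text
time: 4.87
tool_pos: [0.5971, 0.0462, 0.262]
eef_rot: [0.0, 0.999, 0.037, 0.001]
ft_force: [-0.6, 0.2, 0.7]
width: 0.0149
gripper_force: 80.1
[0.59708537 0.04622791 0.26196425] [3.76248922e-05 9.99329162e-01 3.65994820e-02 1.30468488e-03] [-0.55366223  0.17445402  0.69639051]
```

View pics/w3.png

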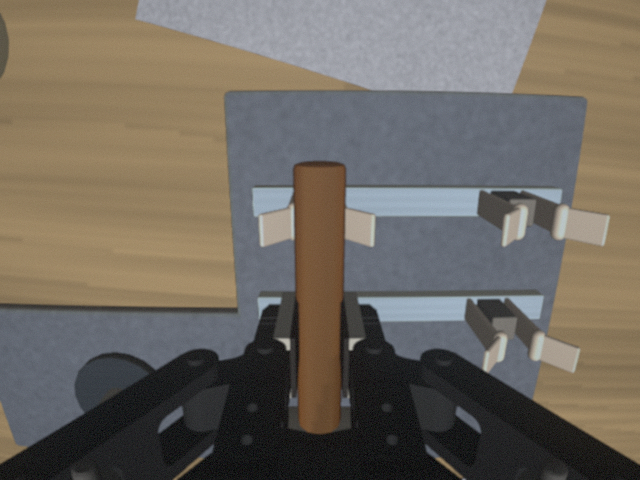

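The handle (295–344) is centred between the front jaws (259–376), so I'm pushing down.

```bash
python3 -m jog '[{"delta_pos":[0,0.5,-12],"turn":[0,0,0],"jaw":1},{"delta_pos":[0,0.5,-22],"turn":[0,0,0],"jaw":1},{"delta_pos":[0,0.5,-28],"turn":[0,0,0],"jaw":1},{"delta_pos":[0,0.5,-33],"turn":[0,0,0],"jaw":1},{"delta_pos":[0,0.5,-38],"turn":[0,0,0],"jaw":1},{"delta_pos":[0,0.5,-42],"turn":[0,0,0],"jaw":1},{"delta_pos":[0,0.5,-42.5],"turn":[0,0,0],"jaw":1},{"delta_pos":[0,0.5,-42.5],"turn":[0,0,0],"jaw":1},{"delta_pos":[0,0.5,-42.5],"turn":[0,0,0],"jaw":1}]'
```

```text
time: 5.67
tool_pos: [0.5966, 0.0472, 0.22]
eef_rot: [0.0, 0.999, 0.037, 0.0]
ft_force: [-17.2, -0.4, 34.2]
width: 0.015
gripper_force: 84.6
```

```bash
python3 -m jog '[{"delta_pos":[0,0,1],"turn":[0,0,0],"jaw":1},{"delta_pos":[0,0,1],"turn":[0,0,0],"jaw":1},{"delta_pos":[0,0,1],"turn":[0,0,0],"jaw":1}]'
python3 - <<'E'
from h import *
s=manip.read_state(); c=manip.calibration('wrist'); im=manip.snapshot('wrist'); sc=manip.snapshot('scene'); a=cv2.resize(im[150:450,200:500],(400,400)); b=cv2.resize(sc[260:360,220:320],(400,400),interpolation=cv2.INTER_CUBIC)
save('w4',np.hstack([a,b])); print(s['ft_torque'])
E
```

```text
time: 5.92
tool_pos: [0.5966, 0.0472, 0.2201]
eef_rot: [0.0, 0.999, 0.037, 0.0]
ft_force: [-11.9, -0.9, 22.1]
width: 0.0147
gripper_force: 82.7
[-0.1193267   1.97139449 -0.02516851]
```

View pics/w4.png

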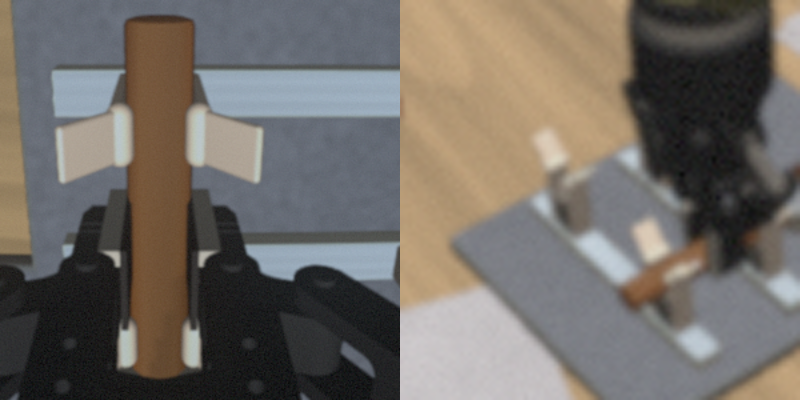

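Both clips' lips now close over the handle, so I'm releasing, lifting and checking.

```bash
python3 -m jog '[{"delta_pos":[0,0,0.5],"turn":[0,0,0],"jaw":0.1},{"delta_pos":[0,0,0.5],"turn":[0,0,0],"jaw":0.1},{"delta_pos":[0,0,0.5],"turn":[0,0,0],"jaw":0.1},{"delta_pos":[0,0,15],"turn":[0,0,0],"jaw":0.1},{"delta_pos":[0,0,50],"turn":[0,0,0],"jaw":0},{"delta_pos":[-20,-15,90],"turn":[0,0,0],"jaw":0},{"delta_pos":[-50,-40,120],"turn":[0,0,0],"jaw":-0.4},{"delta_pos":[-65,-50,150],"turn":[0,0,0],"jaw":-0.4},{"delta_pos":[-65,-50,180],"turn":[0,0,0],"jaw":-0.4},{"delta_pos":[-65,-50,180],"turn":[0,0,0],"jaw":-0.4},{"delta_pos":[-65,-50,180],"turn":[0,0,0],"jaw":-0.4}]'
python3 - <<'E'
from h import *
s=manip.read_state(); c=manip.calibration('wrist'); im=manip.snapshot('wrist'); save('w5',im); np.save('w5',im); np.save('w5T',c['T'])
print(s['tool_pos'],s['ft_force'])
for z in (.055,):
    a,b=wood(im,c,(190,330,30,300),z); d=(a-b)[:2]; print(np.round([a,b],4).tolist(),np.linalg.norm(d),'mid',np.round((a+b)/2,4),'ang',np.arctan2(d[1],d[0]))
E
```

```text
time: 6.93
tool_pos: [0.5315, -0.003, 0.4002]
eef_rot: [0.0, 0.999, 0.037, 0.002]
ft_force: [-0.7, -0.0, -0.8]
width: 0.0597
gripper_force: 0.0
[ 0.53153353 -0.0030482   0.40018552] [-0.66477881 -0.00076869 -0.76295296]
box [ 247   44   23  142 2534]
[[0.6563, 0.0527, 0.055], [0.5513, 0.0453, 0.055]] 0.1052984321531649 mid [0.6038 0.049  0.055 ] ang 0.07052408188211273
```

View pics/w5.png

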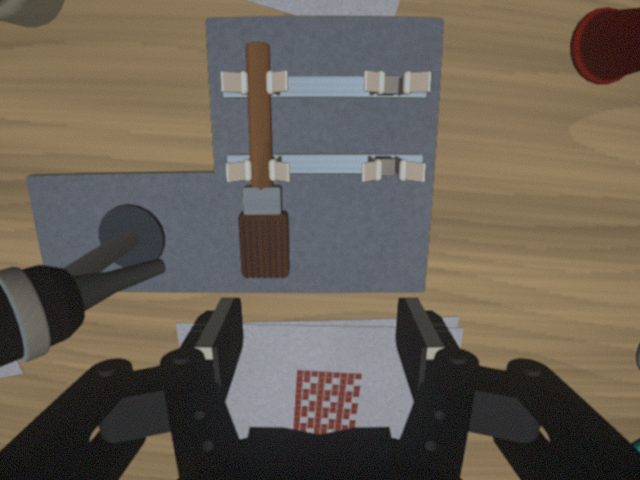

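The brush is seated with head toward the nozzle side (handle at (258,115), head at (264,245)). Next, the magnifier.

```bash
python3 -m jog '[{"delta_pos":[-5,-40,0],"turn":[0,0,-0.108],"jaw":-0.4},{"delta_pos":[-10,-80,0],"turn":[0,0,-0.108],"jaw":-0.4},{"delta_pos":[-15,-120,0],"turn":[0,0,-0.108],"jaw":-0.4},{"delta_pos":[-20,-160,-10],"turn":[0,0,-0.108],"jaw":-0.4},{"delta_pos":[-25,-200,-20],"turn":[0,0,-0.108],"jaw":-0.4},{"delta_pos":[-30,-238,-35],"turn":[0,0,-0.108],"jaw":-0.4},{"delta_pos":[-35,-275,-50],"turn":[0,0,-0.108],"jaw":-0.4},{"delta_pos":[-40,-312,-65],"turn":[0,0,-0.108],"jaw":-0.4},{"delta_pos":[-45,-348,-80],"turn":[0,0,-0.108],"jaw":-0.4},{"delta_pos":[-49,-385,-95],"turn":[0,0,-0.108],"jaw":-0.4},{"delta_pos":[-49,-414,-115],"turn":[0,0,-0.108],"jaw":-0.4},{"delta_pos":[-49,-414,-150],"turn":[0,0,-0.108],"jaw":-0.4}]'
python3 -m jog '[{"delta_pos":[0,0,-35],"turn":[0,0,0],"jaw":-0.4},{"delta_pos":[0,0,-60],"turn":[0,0,0],"jaw":-0.4},{"delta_pos":[0,0,-73],"turn":[0,0,0],"jaw":-0.4},{"delta_pos":[0,0,-76],"turn":[0,0,0],"jaw":-0.4},{"delta_pos":[0,0,-76],"turn":[0,0,0],"jaw":-0.4},{"delta_pos":[0,0,-76],"turn":[0,0,0],"jaw":-0.2}]'
```

```text
time: 7.98
tool_pos: [0.4818, -0.4214, 0.2479]
eef_rot: [0.001, 1.0, -0.019, 0.001]
ft_force: [0.4, 0.1, 0.5]
width: 0.0595
gripper_force: 0.0
time: 8.48
tool_pos: [0.4829, -0.4167, 0.1729]
eef_rot: [-0.0, 1.0, -0.017, 0.0]
ft_force: [0.1, -0.0, 0.5]
width: 0.0519
gripper_force: 0.0
```

```bash
python3 -m jog '[{"delta_pos":[0,0,1.5],"turn":[0,0,0],"jaw":0},{"delta_pos":[0,0,1.5],"turn":[0,0,0],"jaw":1},{"delta_pos":[0,0,1.5],"turn":[0,0,0],"jaw":1},{"delta_pos":[0,0,1.5],"turn":[0,0,0],"jaw":1},{"delta_pos":[0,0,1.5],"turn":[0,0,0],"jaw":1},{"delta_pos":[0,0,1.5],"turn":[0,0,0],"jaw":1},{"delta_pos":[0,0,1.5],"turn":[0,0,0],"jaw":1}]' 80
python3 -m jog '[{"delta_pos":[0,0,30],"turn":[0,0,0],"jaw":1},{"delta_pos":[0,0,65],"turn":[0,0,0],"jaw":1},{"delta_pos":[0,15,105],"turn":[0,0,0.05],"jaw":1},{"delta_pos":[5,45,135],"turn":[0,0,0.108],"jaw":1},{"delta_pos":[10,80,155],"turn":[0,0,0.108],"jaw":1},{"delta_pos":[20,115,175],"turn":[0,0,0.108],"jaw":1},{"delta_pos":[30,150,190],"turn":[0,0,0.108],"jaw":1},{"delta_pos":[45,188,200],"turn":[0,0,0.108],"jaw":1},{"delta_pos":[60,225,205],"turn":[0,0,0.108],"jaw":1},{"delta_pos":[75,262,205],"turn":[0,0,0.108],"jaw":1},{"delta_pos":[90,300,205],"turn":[0,0,0.108],"jaw":1},{"delta_pos":[105,335,190],"turn":[0,0,0.108],"jaw":1}]'
```

```text
time: 9.07
tool_pos: [0.4828, -0.417, 0.1753]
eef_rot: [0.001, 1.0, -0.017, 0.001]
ft_force: [-0.7, 1.2, 6.5]
width: 0.0146
gripper_force: 78.1
time: 10.07
tool_pos: [0.5881, -0.0796, 0.3672]
eef_rot: [0.001, 0.999, 0.037, 0.003]
ft_force: [1.1, -0.6, -0.6]
width: 0.0148
gripper_force: 78.4
```

```bash
python3 -m jog '[{"delta_pos":[16.5,29.5,-20],"turn":[0,0,0],"jaw":1},{"delta_pos":[16.5,29.5,-55],"turn":[0,0,0],"jaw":1},{"delta_pos":[16.5,29.5,-85],"turn":[0,0,0],"jaw":1},{"delta_pos":[16.5,29.5,-99],"turn":[0,0,0],"jaw":1},{"delta_pos":[16.5,29.5,-99],"turn":[0,0,0],"jaw":1},{"delta_pos":[16.5,29.5,-99],"turn":[0,0,0],"jaw":1}]'
python3 - <<'E'
from h import *
s=manip.read_state(); c=manip.calibration('wrist'); im=manip.snapshot('wrist'); save('w6',im); np.save('w6',im)
print(s['tool_pos'],s['eef_rot'],s['ft_force'],s['ft_torque'])
hsv=cv2.cvtColor(im,cv2.COLOR_RGB2HSV)
for v in range(150,290,12):
    m=np.nonzero((hsv[v,280:360,1]>125))[0]; print(v,m.min()+280,m.max()+281 if len(m) else 0,end='; ')
E
```

```text
time: 10.57
tool_pos: [0.6042, -0.0524, 0.2654]
eef_rot: [-0.0, 0.999, 0.037, -0.0]
ft_force: [-0.1, -0.2, -0.3]
width: 0.0152
gripper_force: 78.4
[ 0.6042111  -0.05237976  0.26542783] [-4.57321945e-05  9.99319360e-01  3.68885158e-02 -2.26104612e-04] [-0.14827894 -0.22928752 -0.33002081] [-0.01218452 -0.05582667 -0.05947543]
150 311 334; 162 295 344; 174 295 344; 186 296 344; 198 295 344; 210 296 343; 222 296 343; 234 297 343; 246 296 343; 258 296 343; 270 296 343; 282 297 342;
```

View pics/w6.png

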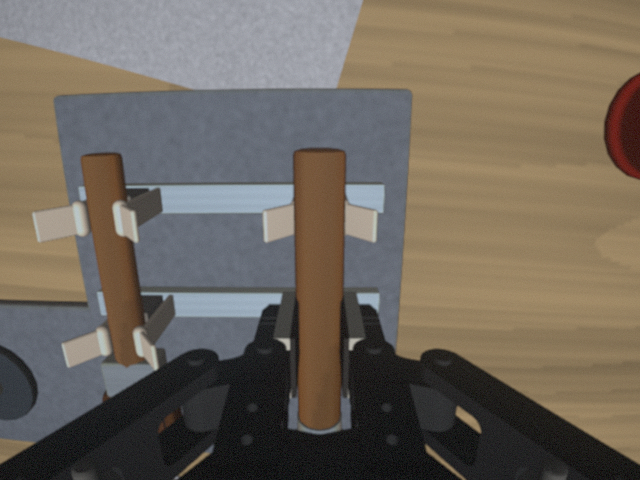

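The magnifier handle (296–343) is centred between the jaws (263–378), so I'm pushing down and releasing.

```bash
python3 -m jog '[{"delta_pos":[0,0,-14],"turn":[0,0,0],"jaw":1},{"delta_pos":[0,0,-24],"turn":[0,0,0],"jaw":1},{"delta_pos":[0,0,-30],"turn":[0,0,0],"jaw":1},{"delta_pos":[0,0,-35],"turn":[0,0,0],"jaw":1},{"delta_pos":[0,0,-40],"turn":[0,0,0],"jaw":1},{"delta_pos":[0,0,-44],"turn":[0,0,0],"jaw":1},{"delta_pos":[0,0,-44.5],"turn":[0,0,0],"jaw":1},{"delta_pos":[0,0,-44.5],"turn":[0,0,0],"jaw":1},{"delta_pos":[0,0,-44.5],"turn":[0,0,0],"jaw":1}]'
```

```text
time: 11.37
tool_pos: [0.6043, -0.0525, 0.2213]
eef_rot: [0.0, 0.999, 0.037, 0.001]
ft_force: [1.2, -0.7, 3.6]
width: 0.0146
gripper_force: 79.3
```

```bash
python3 -m jog '[{"delta_pos":[0,0,-1],"turn":[0,0,0],"jaw":1},{"delta_pos":[0,0,-1.5],"turn":[0,0,0],"jaw":1},{"delta_pos":[0,0,-1.5],"turn":[0,0,0],"jaw":1}]'
```

```text
time: 11.62
tool_pos: [0.6044, -0.0524, 0.2211]
eef_rot: [0.0, 0.999, 0.037, 0.001]
ft_force: [-7.9, 0.5, 18.4]
width: 0.0149
gripper_force: 80.8
```

Firm on the saddles. I'm releasing and lifting to look.

```bash
python3 -m jog '[{"delta_pos":[0,0,1],"turn":[0,0,0],"jaw":0.1},{"delta_pos":[0,0,1],"turn":[0,0,0],"jaw":0.1},{"delta_pos":[0,0,1],"turn":[0,0,0],"jaw":0.1},{"delta_pos":[0,0,15],"turn":[0,0,0],"jaw":0.1},{"delta_pos":[0,0,50],"turn":[0,0,0],"jaw":0},{"delta_pos":[-20,20,90],"turn":[0,0,0],"jaw":0},{"delta_pos":[-40,50,125],"turn":[0,0,0],"jaw":-0.4},{"delta_pos":[-55,85,150],"turn":[0,0,0],"jaw":-0.4},{"delta_pos":[-60,110,180],"turn":[0,0,0],"jaw":-0.4},{"delta_pos":[-60,130,200],"turn":[0,0,0],"jaw":-0.4},{"delta_pos":[-60,130,200],"turn":[0,0,0],"jaw":-0.4},{"delta_pos":[-60,130,200],"turn":[0,0,0],"jaw":-0.4}]'
python3 - <<'E'
from h import *
s=manip.read_state(); c=manip.calibration('wrist'); im=manip.snapshot('wrist'); np.save('w7',im); np.save('w7T',c['T'])
sc=manip.snapshot('scene'); np.save('sc7',sc)
save('w7',np.hstack([cv2.resize(im,(480,360)),cv2.resize(sc[220:400,300:460],(320,360),interpolation=cv2.INTER_CUBIC)])); print(s['tool_pos'])
E
```

```text
time: 12.62
tool_pos: [0.5438, 0.079, 0.4208]
eef_rot: [-0.0, 0.999, 0.038, 0.002]
ft_force: [0.6, -0.7, -1.1]
width: 0.0599
gripper_force: 0.0
[0.54383276 0.07895447 0.42076636]
```

View pics/w7.png

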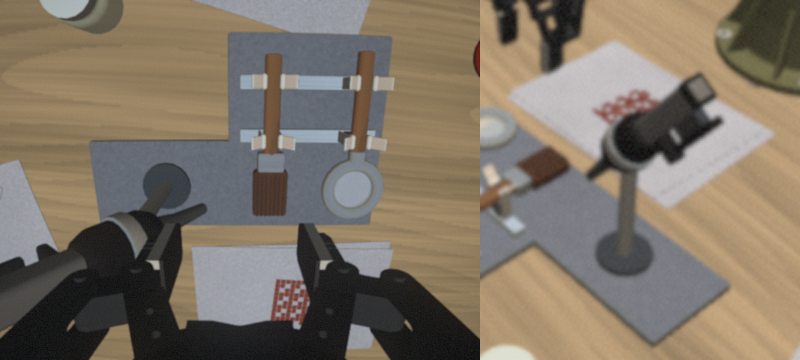

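Both tools are clipped, heads toward the nozzle side: brush head at displayed (270,192), lens at (352,190). The duster nozzle tip is at displayed (205,207), which is wrist px (273,276), and the end cap is at scene px (408,265). All further work uses numbers only.

```bash
python3 - <<'E'
from h import *
c=manip.calibration('wrist'); V={}
for n in ('w5','w7'):
    cc=dict(c); cc['T']=np.load(n+'T.npy'); im=np.load(n+'.npy'); g=cv2.GaussianBlur(cv2.cvtColor(im,cv2.COLOR_RGB2GRAY),(3,3),0)
    V[n]=(cc,g)
for n,roi in (('w5',(90,200,240,300)),('w7',(200,300,255,310))):
    cc,g=V[n]; s=g[roi[2]:roi[3],roi[0]:roi[1]]; print(n)
    for v in range(0,s.shape[0],4): print(roi[2]+v,' '.join('%3d'%x for x in s[v,::5]))
cc,g=V['w7']; im=np.load('w7.npy')
for r,nm in (((340,385,60,215),'brush'),((455,510,60,215),'mag')):
    a,b=wood(im,cc,r,.055); d=(a-b)[:2]; print(nm,np.linalg.norm(d),'mid',np.round((a+b)/2,4),'ang',np.arctan2(d[1],d[0]))
t=manip.calibration('top'); im=np.load('top.npy'); g=cv2.cvtColor(im,cv2.COLOR_RGB2GRAY)
for v in range(220,252,2): print(v,' '.join('%3d'%x for x in g[v,174:260:4]))
s=manip.calibration('scene'); g=cv2.cvtColor(np.load('sc7.npy'),cv2.COLOR_RGB2GRAY)
print('scene')
for v in range(252,320,3): print(v,' '.join('%3d'%x for x in g[v,345:425:3]))
E
```

```text
w5
240 101 100  66  58  60  58  57  55  54  52  58  59  58  59  60  77 102 102  97 102 104 102
244  99  98  76  59  57  56  53  54  52  53  57  58  56  58  57  80 105 101 100 100 101 100
248  97  78  56  56  55  54  54  52  51  58  59  59  59  59  58  94  98 100 101 102 100 100
252  67  58  57  55  54  54  51  50  59  60  58  60  58  59  53 101 100 100  99 101 100 102
256  57  57  53  53  52  50  53  59  60  59  58  60  58  60  76 101 101 103 101 103 102 100
260  56  53  54  51  52  54  59  59  60  59  59  56  47  40  48 101 101 101 102 101 101 100
264  54  53  51  50  73  90  64  60  56  47  39  41  44  46  51  87 101 103  98 102  98 102
268  53  52  51  76 100  89  66  39  40  42  44  49  52  52  53  75  97  98  98 100 102 101
272  50  45  52  61  43  36  41  43  48  48  50  51  53  52  54  90  98 100  98  98 101 100
276  37  41  40  42  43  45  47  48  49  51  52  52  51  78  98 100 101  98  98  98 100 100
280  43  43  45  46  46  48  50  50  51  48  50  74  96 100 100 100  99  98  99  99  98 100
284  47  47  47  47  49  50  50  49  47  66  95  97  99  95  98  96  99  97 101  99 1
[... 5022 characters left out ...]
 192 194 192 189 183 187 193
303 110 153 163 146  72  38  39  47  59  78  97 109 123 173 187 190 185 180 192 191 192 188 191 189 191 192 178
306 120 124 135  72  40  74 138 145 116  62  72 117 186 192 189 189 193 192 192 190 190 192 192 191 190 172 158
309 123 124 125  79 104 153 161 161 135  85  90 131 192 194 192 194 193 190 188 189 188 192 191 180 164 157 161
312 124 123 127 124 130 147 159 165 136  87  88 145 192 191 190 191 188 184 184 189 194 192 173 165 156 159 157
315 122 125 123 125 122 125 139 160 131  84  87 128 170 189 191 184 183 189 189 188 186 167 160 163 165 158 155
318 125 124 125 124 124 126 125 132 116  85  87 132 154 167 177 186 191 187 186 173 163 164 162 158 162 166 160
```

```bash
python3 - <<'E'
from h import *
c=manip.calibration('wrist'); a=dict(c);a['T']=np.load('w5T.npy');b=dict(c);b['T']=np.load('w7T.npy')
t=manip.calibration('top');s=manip.calibration('scene')
W=tri([(a,162,267),(b,272,279)]); A=tri([(a,162,267),(b,272,279),(t,251.5,237),(s,354,308)])
C=tri([(t,185.5,232),(s,409,265)])
print('tip',W,A,[proj(k,A).round(1).tolist() for k in (a,b,t,s)]); print('cap',C,[proj(k,C).round(1).tolist() for k in (t,s)])
for T in (W,A): d=C-T; print(np.linalg.norm(d),'tilt',np.degrees(np.arccos(d[2]/np.linalg.norm(d))),'az',np.degrees(np.arctan2(d[1],d[0])))
E
```

```text
tip [0.49031241 0.11395082 0.09027858] [0.49072616 0.11416449 0.08911465] [[162.3, 266.0], [271.9, 277.9], [251.3, 237.4], [354.0, 307.5]]
cap [0.47939048 0.25023188 0.28094871] [[185.8, 231.7], [409.6, 265.0]]
0.234620782939573 tilt 35.64201702258973 az 94.58204542350019
0.23546366677819808 tilt 35.44152866881555 az 94.76227368273143
```

```bash
cat > duster.py <<'E'
from h import *
az=np.radians(94.4); t=np.radians(35)
zh=np.array([np.sin(t)*np.cos(az),np.sin(t)*np.sin(az),np.cos(t)]); yh=np.array([np.cos(t)*np.cos(az),np.cos(t)*np.sin(az),-np.sin(t)]); xh=np.cross(yh,zh)
C=np.array([.4794,.2502,.2809]); S=C-.032*zh+.0045*yh
Rg=np.column_stack([np.cross(-yh,-zh),-yh,-zh])
def go(off,dy=0,dx=0):
    s=manip.read_state(); Rt=R.from_quat(np.roll(s['eef_rot'],-1)); p=S+(.155+off)*zh+dy*yh+dx*xh
    print('tcp',p.round(4),'delta mm',((p-s['tool_pos'])*1e3).round(1),'turn',(R.from_matrix(Rg)*Rt.inv()).as_rotvec().round(4))
E
python3 -c "
from duster import *
print(S,zh,yh,xh); go(.12); go(0)"
```

```text
[0.48052533 0.23557497 0.25210604] [-0.04400423  0.57188596  0.81915204] [-0.06284455  0.8167378  -0.57357644] [ 9.97052752e-01  7.67190281e-02 -6.93889390e-18]
tcp [0.4684 0.3928 0.4774] delta mm [-75.7 315.5  59.4] turn [-0.6089 -0.0475  0.0033]
tcp [0.4737 0.3242 0.3791] delta mm [-70.5 246.9 -38.9] turn [-0.6089 -0.0475  0.0033]
```

```bash
python3 -m jog '[{"delta_pos":[0,10,40],"turn":[0,0,0],"jaw":-1},{"delta_pos":[-5,30,75],"turn":[0,0,0],"jaw":-1},{"delta_pos":[-15,60,100],"turn":[-0.05,0,0],"jaw":-1},{"delta_pos":[-25,95,110],"turn":[-0.15,-0.01,0],"jaw":-1},{"delta_pos":[-35,130,112],"turn":[-0.25,-0.02,0],"jaw":-1},{"delta_pos":[-45,165,112],"turn":[-0.35,-0.03,0],"jaw":-1},{"delta_pos":[-55,200,110],"turn":[-0.45,-0.04,0],"jaw":-1},{"delta_pos":[-65,238,100],"turn":[-0.55,-0.045,0],"jaw":-1},{"delta_pos":[-72,275,85],"turn":[-0.609,-0.0475,0.003],"jaw":-1},{"delta_pos":[-76,310,65],"turn":[-0.609,-0.0475,0.003],"jaw":-1},{"delta_pos":[-76,315,60],"turn":[-0.609,-0.0475,0.003],"jaw":-1},{"delta_pos":[-76,315,60],"turn":[-0.609,-0.0475,0.003],"jaw":-1}]' 40
python3 - <<'E'
from duster import *
im=manip.snapshot('wrist'); c=manip.calibration('wrist'); np.save('w8',im);np.save('w8T',c['T']); go(.12);go(0)
g=cv2.GaussianBlur(cv2.cvtColor(im,cv2.COLOR_RGB2GRAY),(3,3),0)
for nm,z,ys in (('cap',.237,(-.014,.014)),('h',.237,(0,)),('trig',.229,(.036,)),('trig',.17,(.036,)),('tip',0,(0,))):
    for y in ys:
        for x in (-.014,.014): print(nm,z,y,x,proj(c,C+(z-.237)*zh+y*yh+x*xh).round(1))
for v in range(60,400,10): print(v,' '.join('%3d'%x for x in g[v,220:420:7]))
E
```

```text
time: 13.72
tool_pos: [0.4688, 0.394, 0.4747]
eef_rot: [0.302, 0.952, 0.038, 0.01]
ft_force: [0.2, 0.4, 0.6]
width: 0.0857
gripper_force: 0.0
tcp [0.4684 0.3928 0.4774] delta mm [-0.6  0.2  0.6] turn [ 0.0025 -0.0019 -0.0007]
tcp [0.4737 0.3242 0.3791] delta mm [  4.7 -68.4 -97.7] turn [ 0.0025 -0.0019 -0.0007]
cap 0.237 -0.014 -0.014 [352.6 278.9]
cap 0.237 -0.014 0.014 [353.9 232.1]
cap 0.237 0.014 -0.014 [303.7 278.9]
cap 0.237 0.014 0.014 [303.2 232. ]
h 0.237 0 -0.014 [328.2 278.9]
h 0.237 0 0.014 [328.6 232.1]
trig 0.229 0.036 -0.014 [267.1 273.5]
trig 0.229 0.036 0.014 [265.3 228. ]
trig 0.17 0.036 -0.014 [276.9 242.6]
trig 0.17 0.036 0.014 [275.7 205.3]
tip 0 0 -0.014 [323.2 196.5]
tip 0 0 0.014 [323.3 171.9]
60 113 113 114 115 113 112 112 111 111 112 113 114  66  95  91 122 111  93  89  77 137  84 127 127  99  94  92  78  77
70 115 114 113 112 114 115 116 116 115 114 116 116  65  95  81 149 148  77  77  73 127  85 154 154 154  77  78  79 120
80 125 124 124 121 121 117 118 118 115 115 113 111  65  97  95  97  98  99  96  59  83  90  93  92  96  95 101  70  82
90 123 123 125 1
[... 3002 characters left out ...]
 111 113 117 117 148 140 146 147 151 150 152 153 149 150 148 146 145 139 126 127 119 119 121 119 120
350 117 118 117 117 116 117 117 117 146 143 149 148 148 151 152 150 150 149 133 121 117 118 123 123 123 126 122 118 125
360 115 118 118 120 122 126 128 125 150 140 148 150 148 149 147 127 119 117 122 126 123 124 119 116 121 124 118 122 122
370 125 126 128 123 125 127 120 114 144 142 148 144 122 118 123 125 120 119 116 120 121 127 121 121 124 119 127 122 127
380 125 121 115 115 117 119 119 122 132 120 122 124 117 113 117 122 120 127 123 120 126 121 118 125 122 125 120 121 118
390 117 117 120 121 122 120 121 122 118 114 118 123 118 125 118 117  66  46  68  77  77  79 123 121 120 118 116 109 114
```

```bash
python3 - <<'E'
import numpy as np,cv2
g=cv2.cvtColor(np.load('w8.npy'),cv2.COLOR_RGB2GRAY)
for v in (236,244,252,260,266): print(v,'L',g[v,268:284].tolist(),'M',g[v,298:322:1].tolist(),'R',g[v,346:366].tolist())
for u in (285,320,335,350): print(u,g[218:280:2,u].tolist())
E
```

```text
236 L [118, 120, 112, 89, 58, 41, 33, 38, 38, 39, 32, 38, 34, 41, 35, 38] M [55, 56, 59, 55, 62, 57, 56, 59, 57, 59, 57, 47, 40, 29, 24, 35, 31, 43, 34, 39, 34, 28, 38, 27] R [47, 42, 40, 35, 46, 39, 43, 38, 42, 42, 43, 40, 50, 89, 124, 140, 148, 150, 150, 148]
244 L [116, 116, 114, 94, 63, 36, 36, 30, 34, 33, 37, 42, 40, 46, 43, 40] M [56, 58, 60, 58, 58, 60, 59, 52, 57, 57, 57, 47, 40, 31, 31, 35, 37, 35, 44, 47, 73, 88, 93, 93] R [104, 105, 108, 111, 100, 86, 62, 43, 38, 44, 33, 46, 63, 101, 130, 145, 145, 146, 148, 151]
252 L [146, 148, 146, 124, 86, 47, 28, 39, 39, 32, 39, 43, 39, 40, 40, 41] M [103, 96, 93, 93, 96, 96, 96, 97, 93, 95, 89, 70, 50, 34, 32, 39, 41, 42, 45, 52, 72, 86, 94, 92] R [102, 104, 100, 106, 93, 79, 57, 41, 41, 38, 42, 42, 70, 115, 144, 147, 148, 153, 149, 144]
260 L [142, 148, 149, 140, 119, 81, 49, 35, 29, 44, 43, 42, 41, 39, 41, 37] M [148, 148, 147, 148, 148, 149, 150, 150, 153, 148, 138, 113, 80, 39, 36, 38, 32, 46, 46, 56, 74, 88, 94, 95] R [102, 103, 101, 101, 88, 71, 52, 39, 43, 42, 45, 53, 85, 124, 146, 152, 146, 147, 145, 145]
266 L [134, 146, 146, 147, 148, 146, 142, 143, 142, 148, 145, 146, 144, 136, 137, 138] M [146, 144, 146, 147, 148, 148, 148, 148, 147, 149, 140, 115, 76, 41, 34, 39, 39, 43, 43, 54, 72, 90, 93, 95] R [101, 100, 99, 96, 86, 63, 44, 44, 44, 42, 45, 56, 74, 93, 108, 106, 94, 93, 90, 92]
285 [26, 29, 31, 34, 29, 31, 28, 32, 29, 25, 43, 41, 32, 35, 32, 40, 40, 38, 37, 35, 37, 58, 110, 147, 149, 148, 144, 147, 143, 148, 147]
320 [37, 48, 43, 44, 33, 31, 31, 33, 30, 38, 63, 92, 95, 93, 90, 91, 87, 94, 94, 91, 95, 94, 95, 94, 93, 91, 53, 39, 62, 142, 150]
335 [40, 46, 39, 47, 40, 40, 34, 37, 36, 35, 67, 101, 99, 99, 99, 103, 98, 93, 97, 95, 99, 97, 97, 100, 94, 96, 59, 39, 64, 144, 152]
350 [57, 60, 58, 55, 44, 32, 34, 37, 38, 46, 62, 96, 103, 100, 101, 99, 98, 93, 97, 91, 93, 88, 90, 85, 86, 73, 44, 42, 62, 127, 87]
```

```bash
python3 -c "
from duster import *
go(.05,-.004,.0015); go(0,-.004,.0015)"
```

```text
tcp [0.4733 0.3497 0.4223] delta mm [  4.2 -42.9 -54.5] turn [ 0.0025 -0.0019 -0.0007]
tcp [0.4755 0.3211 0.3814] delta mm [  6.4 -71.5 -95.4] turn [ 0.0025 -0.0019 -0.0007]
```

```bash
python3 -m jog '[{"delta_pos":[2,-12,-10],"turn":[0,0,0],"jaw":-1},{"delta_pos":[3,-30,-36],"turn":[0,0,0],"jaw":-1},{"delta_pos":[4,-45,-57.5],"turn":[0,0,0],"jaw":-1},{"delta_pos":[5,-58,-76],"turn":[0,0,0],"jaw":-1},{"delta_pos":[6,-68,-90.5],"turn":[0,0,0],"jaw":-1},{"delta_pos":[6.5,-71.5,-95.5],"turn":[0,0,0],"jaw":-1},{"delta_pos":[6.5,-71.5,-95.5],"turn":[0,0,0],"jaw":-1},{"delta_pos":[6.5,-71.5,-95.5],"turn":[0,0,0],"jaw":-0.3},{"delta_pos":[6.5,-71.5,-95.5],"turn":[0,0,0],"jaw":-0.3},{"delta_pos":[6.5,-71.5,-95.5],"turn":[0,0,0],"jaw":-0.3}]' 25
```

```text
time: 14.6
tool_pos: [0.4746, 0.3216, 0.3848]
eef_rot: [0.3, 0.953, 0.037, 0.013]
ft_force: [-0.4, 4.1, -1.1]
width: 0.0556
gripper_force: 1.5
```

```bash
python3 -m jog '[{"delta_pos":[0,0,0],"turn":[0,0,0],"jaw":0.1},{"delta_pos":[0,0,0],"turn":[0,0,0],"jaw":0.15},{"delta_pos":[0,0,0],"turn":[0,0,0],"jaw":0.2},{"delta_pos":[0,0,0],"turn":[0,0,0],"jaw":0.3},{"delta_pos":[0,0,0],"turn":[0,0,0],"jaw":0.3},{"delta_pos":[0,0,0],"turn":[0,0,0],"jaw":0.3}]' 40
```

```text
time: 15.1
tool_pos: [0.4739, 0.3235, 0.3845]
eef_rot: [0.298, 0.954, 0.038, 0.014]
ft_force: [-0.9, 24.5, -2.4]
width: 0.0331
gripper_force: 40.3
```

```bash
python3 -m jog '[{"delta_pos":[0,0,0],"turn":[0,0,0],"jaw":0.5},{"delta_pos":[0,0,0],"turn":[0,0,0],"jaw":0.5},{"delta_pos":[0,0,0],"turn":[0,0,0],"jaw":0.5},{"delta_pos":[0,0,0],"turn":[0,0,0],"jaw":0.5},{"delta_pos":[0,0,0],"turn":[0,0,0],"jaw":0.5},{"delta_pos":[0,0,0],"turn":[0,0,0],"jaw":0.5},{"delta_pos":[0,0,0],"turn":[0,0,0],"jaw":0.5},{"delta_pos":[0,0,0],"turn":[0,0,0],"jaw":0.5},{"delta_pos":[0,0,0],"turn":[0,0,0],"jaw":0.5},{"delta_pos":[0,0,0],"turn":[0,0,0],"jaw":0.5},{"delta_pos":[0,0,0],"turn":[0,0,0],"jaw":0.5},{"delta_pos":[0,0,0],"turn":[0,0,0],"jaw":0.5}]'
python3 -m jog '[{"delta_pos":[0,0,0],"turn":[0,0,0],"jaw":0.5},{"delta_pos":[0,0,0],"turn":[0,0,0],"jaw":0.5},{"delta_pos":[0,0,0],"turn":[0,0,0],"jaw":0.5},{"delta_pos":[0,0,0],"turn":[0,0,0],"jaw":0.5},{"delta_pos":[0,0,0],"turn":[0,0,0],"jaw":0.5},{"delta_pos":[0,0,0],"turn":[0,0,0],"jaw":0.5},{"delta_pos":[0,0,0],"turn":[0,0,0],"jaw":0.5},{"delta_pos":[0,0,0],"turn":[0,0,0],"jaw":0.5},{"delta_pos":[0,0,0],"turn":[0,0,0],"jaw":0.5}]'
```

```text
time: 16.1
tool_pos: [0.4739, 0.3235, 0.3845]
eef_rot: [0.298, 0.954, 0.038, 0.014]
ft_force: [-1.4, 25.0, -1.0]
width: 0.033
gripper_force: 40.3
time: 16.85
tool_pos: [0.4739, 0.3235, 0.3845]
eef_rot: [0.298, 0.954, 0.038, 0.014]
ft_force: [-0.8, 24.8, -2.1]
width: 0.0337
gripper_force: 40.3
```

Held about 2 s. I'm letting go and backing out along the handle.

```bash
python3 -m jog '[{"delta_pos":[0,0,0],"turn":[0,0,0],"jaw":-1},{"delta_pos":[0,0,0],"turn":[0,0,0],"jaw":-1},{"delta_pos":[0,0,0],"turn":[0,0,0],"jaw":-1},{"delta_pos":[0,0,0],"turn":[0,0,0],"jaw":-1},{"delta_pos":[0,0,0],"turn":[0,0,0],"jaw":-1},{"delta_pos":[0,0,0],"turn":[0,0,0],"jaw":-1},{"delta_pos":[-0.5,8,11.5],"turn":[0,0,0],"jaw":-1},{"delta_pos":[-2,25,36],"turn":[0,0,0],"jaw":-1},{"delta_pos":[-3.5,45,64.5],"turn":[0,0,0],"jaw":-1},{"delta_pos":[-5,65,93],"turn":[0,0,0],"jaw":-1},{"delta_pos":[-6,80,115],"turn":[0,0,0],"jaw":-1},{"delta_pos":[-6,80,115],"turn":[0,0,0],"jaw":-1}]'
python3 - <<'E'
from duster import *
im=manip.snapshot('wrist'); c=manip.calibration('wrist')
g=cv2.cvtColor(im,cv2.COLOR_RGB2GRAY)
pc=proj(c,C-.004*yh+.0015*xh); pt=proj(c,C-.008*zh+.032*yh+.0015*xh); print('pred cap',pc,'pred free trigger edge',pt)
v=int(pc[1]); print(v,[(u,int(g[v,u])) for u in range(int(pt[0])-20,int(pt[0])+24,2)],[(u,int(g[v,u])) for u in range(int(pc[0])-30,int(pc[0])+34,3)])
t=manip.snapshot('top'); np.save('top2',t); s=manip.snapshot('scene')
a=np.load('top.npy').astype(int); d=np.abs(t.astype(int)-a).max(2)
print('diff cone/case/jar',[int((d[y0:y1,x0:x1]>40).sum()) for x0,x1,y0,y1 in ((360,395,150,190),(400,450,165,200),(185,220,150,185))])
# tools in top view
tc=manip.calibration('top'); hsv=cv2.cvtColor(t,cv2.COLOR_RGB2HSV)
for v in range(170,235,5): print(v,' '.join('%3d'%x for x in hsv[v,275:330:2,1]))
e=manip.read_state(); print(e['time'],e['ft_force'],e['width'])
E
```

```text
time: 17.85
tool_pos: [0.4677, 0.4028, 0.5036]
eef_rot: [0.298, 0.954, 0.037, 0.015]
ft_force: [0.2, -0.3, 0.2]
width: 0.0854
gripper_force: 0.0
pred cap [325.93161275 242.14982797] pred free trigger edge [269.70836331 238.39461224]
242 [(249, 113), (251, 116), (253, 116), (255, 117), (257, 116), (259, 116), (261, 115), (263, 117), (265, 98), (267, 36), (269, 34), (271, 30), (273, 42), (275, 41), (277, 38), (279, 41), (281, 95), (283, 117), (285, 117), (287, 118), (289, 121), (291, 126)] [(295, 137), (298, 104), (301, 34), (304, 45), (307, 88), (310, 94), (313, 93), (316, 94), (319, 96), (322, 95), (325, 95), (328, 97), (331, 96), (334, 93), (337, 39), (340, 46), (343, 125), (346, 147), (349, 147), (352, 148), (355, 146), (358, 147)]
diff cone/case/jar [0, 0, 0]
170   7   9   9   9   7   7   9   7   8   7   7   7   9   7   9   7   9   9  12  72  79  79  79  76  73  79  80  80
175  65  55  33  10   4   9   9  14  12  12  16  19  19  19  21  17  11   9  13  19  19  19  19  19  17  25  79  81
180  11  15  19  21  17  19  21  19  21  21  21  19  19  19  21  10 100 105  89  11  17  19  19
[... 543 characters left out ...]
9  19  17  11  82 105  97  18   8   9  14  17  19  13  66
210  92 104  31  26  33  10  21  23  19  19  21  24  27  22   5  35  30  15  96  84  22  19   5  26  28  19  15  48
215  66 103  64  13  27  30  30  30  30  32  28  27  26  27  29  24  17   6  13  18   4  11  13  17  17  19  19  19
220  18  16  18  20   9  19  19  21  21  19  21  21  21  21  19   4  15  18  16  13  13  14  18  13   8  15  19   6
225  21  28  30  38  53  13  21  21  19  21  21  23  19   9  11  16   4  17  18  18  18  18  17   5  16  11  11  15
230  82  76  76  83  84  46  20  21  19  21  21  21  17   8  18   9  14  18  18  18  18  18  18  17   2  16   4  17
18.0 [-0.46119187 -0.26374168 -0.79159934] 0.08537218246669155
```

```bash
python3 - <<'E'
from h import *
s=manip.snapshot('scene'); c=manip.calibration('scene'); t=np.load('top2.npy'); tc=manip.calibration('top')
for im,cc,n in ((s,c,'scene'),(t,tc,'top')):
    a=cv2.cvtColor(im,cv2.COLOR_RGB2HSV); m=((a[...,1]>85)&(a[...,2]<(150 if n=='scene' else 130))).astype(np.uint8)
    for nm,sx,sy in (('brush',.5966,.0479),('mag',.604,-.0520)):
        for off in (-.020,.015,.045):
            p=np.array([sx+off*np.cos(.074),sy+off*np.sin(.074),0])
            for z in (.055,.067):
                p[2]=z; e=np.array([-np.sin(.074),np.cos(.074),0])
                # scan along the across direction in the image
                q=[proj(cc,p+e*k/1000) for k in range(-20,21)]
                S=[int(a[int(round(v)),int(round(u)),1]) for u,v in q]
                hit=[k-20 for k,x in enumerate(S) if x>(70 if n=='top' else 100)]
                print(n,nm,off,z,q[20].round(0),'across mm',hit[:1],hit[-1:],len(hit))
E
```

```text
scene brush -0.02 0.055 [305. 318.] across mm [-8] [11] 20
scene brush -0.02 0.067 [305. 314.] across mm [3] [14] 11
scene brush 0.015 0.055 [292. 325.] across mm [-6] [-2] 5
scene brush 0.015 0.067 [292. 321.] across mm [3] [18] 16
scene brush 0.045 0.055 [281. 331.] across mm [-6] [9] 16
scene brush 0.045 0.067 [281. 327.] across mm [2] [17] 16
scene mag -0.02 0.055 [279. 296.] across mm [-10] [10] 21
scene mag -0.02 0.067 [279. 292.] across mm [4] [15] 11
scene mag 0.015 0.055 [267. 302.] across mm [-11] [-8] 4
scene mag 0.015 0.067 [266. 298.] across mm [1] [20] 20
scene mag 0.045 0.055 [256. 308.] across mm [-13] [10] 24
scene mag 0.045 0.067 [255. 304.] across mm [0] [20] 20
top brush -0.02 0.055 [276. 209.] across mm [-6] [7] 14
top brush -0.02 0.067 [276. 208.] across mm [-7] [6] 14
top brush 0.015 0.055 [275. 197.] across mm [-6] [7] 14
top brush 0.015 0.067 [275. 196.] across mm [-7] [6] 14
top brush 0.045 0.055 [274. 187.] across mm [-9] [7] 17
top brush 0.045 0.067 [274. 186.] across mm [-7] [6] 14
top mag -0.02 0.055 [311. 205.] across mm [-6] [8] 15
top mag -0.02 0.067 [311. 204.] across mm [-6] [7] 14
top mag 0.015 0.055 [310. 193.] across mm [-9] [7] 17
top mag 0.015 0.067 [310. 192.] across mm [-7] [7] 15
top mag 0.045 0.055 [309. 183.] across mm [-7] [7] 15
top mag 0.045 0.067 [309. 182.] across mm [-7] [7] 15
```

Both handles are centred at seat height (z 55 mm, not 67) in both views. The trigger is free, the bystanders show no change and the arm is clear, so I'm handing in.

```bash
python3 -c "
from rig import manip
print(manip.finish_job())"
```

```text
the job is handed in; nothing more can be done
None
```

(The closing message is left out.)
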